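Open the shaker jar and take out the specimen basket

ROBOT

A 7-joint arm with a two-finger parallel gripper is mounted at the origin on the work surface. World frame = base frame: x ahead of the robot, y to its left, z up, the work surface at z = 0. Lengths are in m, angles in rad, forces in N, time in s.
With the tool pointing down it reaches from about 0.425 to 1.025 m from the base axis. Payload 9.4 kg.
Tool frame: the origin (TCP) lies on the centre line of the jaws, within the pads' length; the fingertips stand 22 mm ahead of it and the grasp point (between the pads) lies 3 mm ahead of it; z points along the fingers, y is the direction in which the jaws open and shut (so a half turn about z gives the same grasp; the last joint's range is limited). The gripper opens to 85 mm and grips with 20 to 120 N. Pads are 22 mm wide; open, the fingers measure 114 mm over their backs; the gripper's body (76 mm by 85 mm) begins 54 mm behind the grasp point. The pads swing forward as they close: fully open they stand 13 mm farther back than shut.
Start: joints at [-0.077, 0.599, -0.003, 1.599, 0.002, 0.943, -0.08], TCP at [0.725, -0, 0.253] pointing down, gripper open.
Joint ranges: [-2.57, 2.57], [-0.35, 1.97], [-1.29, 1.29], [0.11, 2.56], [-1.05, 4.19], [0.11, 1.86], [-2.63, 2.63]. Speed limits (rad/s): [2.22, 2.22, 3.01, 3.01, 3.14, 3.14, 3.14].

INTERFACE

Orientations are given as a 3x3 rotation matrix whose columns are the frame's x, y, z axes.
In Python, from cell import env gives the robot as it stands.
- The arm moves only by the shell command python3 -m crank 'ROWS'. ROWS is JSON, a list that holds one entry, the list of rows, each a list of 7 numbers: the shift along the tool's x, y, z in m, then the turn, a rotation vector about the tool's x, y, z in degrees, then the finger opening in m, from 0 to 0.0854. A call has 1 to 8 rows; each row shifts and turns the pose as measured when the row begins, along the tool's axes as they then stand; what a row does not reach is not made up. A row lasts 1/8 s, in which the tool goes at most 62.5 mm and 10.7 degrees, less where a joint would pass 70% of its speed; a pose out of reach is approached as far as the arm can. A call with a gripper value outside its range is refused whole. The fingers move at their own pace and stop on an object; the grip force is fixed at half the most. Time passes only in rows, so rows that do not move let the fingers close. It gives the time, the measured TCP pose, the force and the opening at its end, in the units of the state.
- env.state(): the state, without advancing time (a new reading comes with each control period).
- env.capture(name): name is "scene" or "side" or "wrist"; returns a dict with "frame" (420x560x3 uint8, red, green, blue), "fx", "fy", "cx", "cy" (pixels), "rvec" (rotation vector, rad) and "tvec" (3), from world to camera coordinates, as OpenCV has them. Camera axes: x right, y down, z forward; pixel columns grow to the right and rows downward; lengths in m; the calibration is good to about 2 mm. A picture is of the moment at which its call begins. There is no depth.
- env.finish_job(): hands the job in, once; it reports no verdict.
Trained networks look in the newest picture that a camera, given by its name, has taken for a name from the list of things; names that differ only in an ending like _2 or _b are one class to them, and where a whole thing is asked for, a point or a joint stands for the part that bears it (a point fixed in the world has none). Each returns a list of dicts, best first, with "conf" (0 to 1); they miss things now and then, are a little off and sometimes report something else, mostly with a low value. They report only what shows in the picture. A call takes as long as a camera call. They do not tell look-alikes from the thing itself.
- env.silhouettes(query, camera): "mask" (420x560 bool, what is visible of it) and "bbox" ([left, top, right, bottom] in pixels, round what is visible of it).
The state is a dict: "time": time; "qpos": joint angles; "joint_vel": joint speeds; "joint_efforts": joint torques, N m; "tool_pos": TCP position; "ee_rot": TCP orientation; "contact_force": force on the tool from outside, world axes, zero at the start; "moment": the same for the moment, N m; "finger_gap": finger opening in m.
Only numpy, scipy, OpenCV 4.12 (cv2) and the standard library are available. Lean on these libraries where they do the work, as an engineer would, in place of code of your own. Each camera call takes 0.05 s, during which the arm holds its last target. There are 200 camera calls.

TASK

The shaking run is over. Unscrew the blue lid of the clear jar on the shaker until its threads come free, lift it off and lay it hub up in the blue tray; then lift the specimen basket straight out of the jar by its orange grip and stand it in the white tray. Keep the basket upright, let nothing drop, do not force the threads, leave the other things on the bench where they are, and finish with both released and at rest.

Things in the scene. Friction and masses are not known exactly. Their poses are not given: they have to be found in the camera images.
- shaker: white orbital shaker, off, fixed to the bench, 270 x 230 mm (x, y), 84 mm high to its perforated platform; origin: centre of its underside, z up, panel on its -x side. A clear straight jar, 92 mm across, is clamped on the platform: it neither turns nor lifts. The small closed amber bottle clamped in the far corner, lower than the jar's rim, is part of the shaker: leave it alone.
- jar_mouth (a point): centre of the jar's mouth at rim height, z up along the jar's axis; mouth 84 mm inside, neck 92 mm over its wall. Inner floor 99 mm below this point, seat of the closed lid 42 mm below. The neck has a right-hand, three-start thread (anticlockwise from above unscrews), rising 24 mm per turn, about 3 mm of axial and 1.5 mm of radial play.
- lid: blue screw lid, 160 g, loose; origin: centre of its skirt's underside, z up its axis. Skirt 112 mm across; flat shoulder 50 mm above the origin, hub to grip above that. At the start it is screwed home. Turned anticlockwise from above it rises 24 mm per turn and comes free after about 1.1 turns (6.5 to 7 rad), some 27 mm up; let go part way, it rests on the thread and stays.
- lid_hub (a point): centre of the lid's round fluted blue hub, by which it is turned and carried: 54 mm across, 34 mm high, standing on the lid's shoulder; this point lies on the axis 67 mm above the lid's origin, halfway up the hub. Once free the lid must rise another 60 mm to clear the rim and the basket's grip, which stands inside the hollow hub.
- basket: wire specimen basket, 200 g, loose, standing in the jar and hidden by the lid at first: cup 64 mm across and 46 mm high, thin stem, orange grip on top, 132 mm high in all. Origin: centre of its underside, z up.
- basket_grip (a point): centre of the basket's upright round orange grip, 22 mm across and 36 mm high, 114 mm above the basket's origin. With the basket standing in the jar this point lies 15 mm above the jar's rim and the grip's top 33 mm above it.
- lid_tray: shallow blue tray for the lid, fixed to the bench, 170 x 170 mm outside, 16 mm high, walls and floor 4 mm thick; origin at the centre of its underside, z up.
- drain_tray: shallow white tray for the basket, fixed to the bench, 170 x 170 mm outside, 22 mm high, walls and floor 4 mm thick; origin at the centre of its underside, z up.
- vial_a: clear vial, 27 mm across, 106 mm high with its plug, loose on the bench; origin at the centre of its underside. Leave it standing.
- vial_b: a second vial like vial_a.
- spray: spray bottle with purple trigger head, 70 mm across, 198 mm high, loose; origin at the centre of its underside. Leave it alone.
- dishes: stack of four round dishes, 90 mm across, 56 mm high, loose; origin at the centre of its underside. Leave it alone.
There are look-alikes about, which are no part of the job. There is more than one size of the drain_tray; the one meant has the size given above. There is more than one size of the lid_tray; the job needs the larger.

How it is judged:
By the outcome, as a careful person would: the job done as asked, in the order asked, and still so for the second after the job is handed in, with the robot touching nothing.
It also fails if it takes over 72 s, if anything falls off the work surface, if the arm or the gripper's body presses on something with over 40 N, if the wrist force passes 120 N, or if a joint passes its speed limit or range.

## Working session

There is one attempt and no reset: what is moved stays moved. The work goes in short steps, Python scripts to look and compute and a shell command to move; the robot and the scene stay as the last step left them, time stands still between calls to the robot, and variables do not carry over. Pictures are saved under pics/ and viewed, about 8 in all and at most 12, crops included, and the job is handed in when it is done.

```bash
ls; mkdir -p pics
cat > h.py <<'E'
import numpy as np, cv2
from cell import env
def cap(n,save=None):
    c=env.capture(n)
    if save: cv2.imwrite('pics/'+save,c['frame'][:,:,::-1])
    return c
def ray(c,u,v):
    R=cv2.Rodrigues(np.array(c['rvec'],float))[0];t=np.array(c['tvec'],float).ravel()
    d=R.T@np.array([(u-c['cx'])/c['fx'],(v-c['cy'])/c['fy'],1.]);return -R.T@t,d/np.linalg.norm(d)
def atz(c,u,v,z):
    o,d=ray(c,u,v);return o+d*(z-o[2])/d[2]
def proj(c,P):
    K=np.array([[c['fx'],0,c['cx']],[0,c['fy'],c['cy']],[0,0,1.]])
    return cv2.projectPoints(np.array(P,float).reshape(-1,1,3),np.array(c['rvec'],float),np.array(c['tvec'],float),K,None)[0].reshape(-1,2)
def tri(obs):
    A=np.zeros((3,3));b=np.zeros(3)
    for c,u,v in obs:
        o,d=ray(c,u,v);M=np.eye(3)-np.outer(d,d);A+=M;b+=M@o
    return np.linalg.solve(A,b)
E
python3 - <<'E'
from h import *
np.set_printoptions(precision=3,suppress=True)
ims=[]
for n in ['scene','side']:
    c=cap(n,n+'0.png');ims.append(c['frame'])
    print(n,ray(c,280,210))
    for q in ['lid','lid_hub','shaker','lid_tray','drain_tray','vial_a','spray','dishes']:
        for r in env.silhouettes(q,n):
            m=r['mask'];ys,xs=np.nonzero(m);print(q,round(r['conf'],2),r['bbox'],m.sum(),xs.mean().round(),ys.mean().round())
print(env.state()['tool_pos'],env.state()['ee_rot'])
E
```

```text
pics
scene (array([ 1.182, -0.603,  0.949]), array([-0.552,  0.511, -0.659]))
lid 0.77 [269.3, 175.0, 312.9, 216.9] 1365 291.0 197.0
lid_hub 0.88 [268.7, 173.7, 311.1, 219.7] 1433 291.0 197.0
lid_tray 0.75 [124.0, 288.5, 220.8, 369.1] 4164 173.0 326.0
lid_tray 0.7 [99.9, 258.7, 161.2, 303.4] 1527 130.0 281.0
drain_tray 0.79 [329.1, 182.7, 398.7, 230.8] 953 374.0 202.0
drain_tray 0.69 [296.0, 162.8, 325.4, 183.2] 371 313.0 173.0
vial_a 0.61 [192.8, 235.3, 206.5, 264.0] 274 200.0 248.0
spray 0.68 [220.3, 290.7, 267.2, 355.2] 1912 247.0 325.0
dishes 0.57 [374.0, 215.7, 403.0, 245.1] 881 389.0 231.0
side (array([0.21 , 1.052, 0.862]), array([ 0.246, -0.816, -0.523]))
lid 0.69 [258.1, 202.7, 301.6, 249.1] 1458 279.0 225.0
lid 0.3 [213.7, 201.2, 325.3, 299.5] 5982 268.0 260.0
lid_hub 0.69 [256.8, 204.4, 302.2, 246.0] 1471 279.0 225.0
lid_hub 0.27 [301.7, 283.3, 315.8, 325.5] 407 309.0 303.0
shaker 0.74 [213.3, 201.8, 325.5, 301.2] 6046 268.0 260.0
lid_tray 0.9 [350.2, 201.4, 390.6, 222.0] 628 369.0 213.0
lid_tray 0.62 [288.4, 189.7, 337.4, 219.3] 1228 313.0 203.0
lid_tray 0.42 [257.5, 203.8, 300.6, 245.8] 1471 279.0 225.0
lid_tray 0.42 [301.7, 282.5, 316.3, 324.7] 411 309.0 302.0
drain_tray 0.57 [182.9, 306.8, 264.7, 372.0] 3312 226.0 337.0
drain_tray 0.55 [270.8, 343.6, 335.9, 397.4] 2313 305.0 370.0
vial_a 0.95 [300.6, 284.3, 315.1, 323.2] 378 309.0 303.0
vial_a 0.81 [332.7, 210.1, 345.8, 241.1] 238 338.0 226.0
spray 0.7 [245.0, 152.7, 266.0, 210.8] 794 255.0 181.0
spray 0.28 [288.8, 190.2, 335.7, 221.9] 1236 313.0 203.0
dishes 0.73 [163.9, 285.9, 197.6, 324.0] 1213 180.0 304.0
dishes 0.57 [256.8, 203.0, 300.5, 244.6] 1471 279.0 225.0
[ 0.725 -0.     0.253] [[-0.  1.  0.]
 [ 1.  0. -0.]
 [-0.  0. -1.]]
```

View pics/scene0.png

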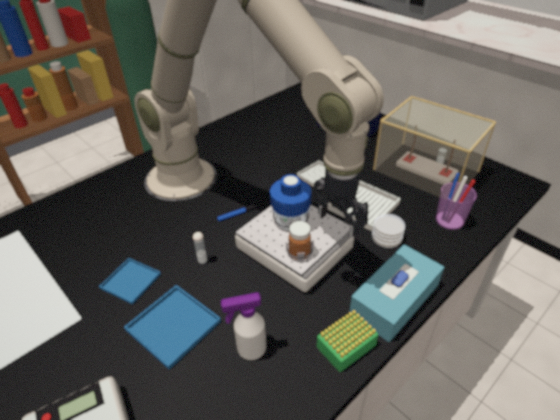

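View pics/side0.png

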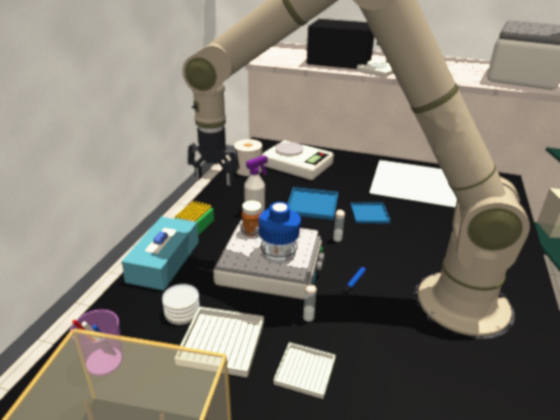

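Scene view: the blue lid sits on the jar at scene (291,197) / side (279,225).
- **Blue trays:** large at scene (172,325), small at (130,281).
- **White trays:** large at side (222,340), small at (305,370).
- **Vials:** side (309,303) and (338,226).

Next I measure by fitting models to the masks.

```bash
cat > m.py <<'E'
from h import *
from scipy.optimize import least_squares
np.set_printoptions(precision=4,suppress=True)
a=np.linspace(0,2*np.pi,48)
def ring(r,z): return np.c_[r*np.cos(a),r*np.sin(a),0*a+z]
LID=np.vstack([ring(.056,0),ring(.056,.05),ring(.027,.05),ring(.027,.084)])
def bb(p): return np.r_[p.min(0),p.max(0)]
def fitlid(views,x0,M=LID):
    f=lambda x:np.concatenate([bb(proj(c,M+x))-b for c,b in views])
    return least_squares(f,x0,loss='soft_l1')
def sil(q,n,i=0):
    r=env.silhouettes(q,n); return r
def box(w,d,h):
    return np.array([[sx*w/2,sy*d/2,z] for sx in(-1,1) for sy in(-1,1) for z in(0,h)])
def fitbox(views,w,d,h,x0):
    # x,y,yaw by mask IoU-ish: compare support extents in 16 directions
    ds=np.c_[np.cos(np.linspace(0,2*np.pi,24,endpoint=False)),np.sin(np.linspace(0,2*np.pi,24,endpoint=False))]
    def f(x):
        R=cv2.Rodrigues(np.array([0,0,x[2]]))[0];P=box(w,d,h)@R.T+[x[0],x[1],0]
        out=[]
        for c,m in views:
            ys,xs=np.nonzero(m);q=np.c_[xs,ys]+.0
            out.append((proj(c,P)@ds.T).max(0)-(q@ds.T).max(0))
        return np.concatenate(out)
    return min((least_squares(f,[x0[0],x0[1],y],loss='soft_l1') for y in(-.6,0,.6)),key=lambda s:s.cost)
E
python3 - <<'E'
from m import *
C={n:cap(n) for n in('scene','side')}
S=lambda q,n:env.silhouettes(q,n)
L=[S('lid','scene'),S('lid','side')]
v=[(C['scene'],L[0][0]['bbox']),(C['side'],L[1][0]['bbox'])]
print([l[0]['bbox'] for l in L])
r=fitlid(v,[.7,0,.15]);print('lid',r.x,r.fun)
def near(l,uv): return min(l,key=lambda r:abs((r['bbox'][0]+r['bbox'][2])/2-uv[0])+abs((r['bbox'][1]+r['bbox'][3])/2-uv[1]))
for nm,n,uv,s in [('lid_tray','scene',(172,328),.016),('lid_tray','scene',(130,281),.016),('drain_tray','side',(224,339),.022),('drain_tray','side',(303,370),.022)]:
    m=near(S(nm,n),uv)['mask'];x0=atz(C[n],*uv,.01)
    f=fitbox([(C[n],m)],.17,.17,s,x0);print(nm,uv,x0,f.x,f.cost)
    # freely estimated sizes
    g=least_squares(lambda k:fitbox([(C[n],m)],k[0],k[0],s,f.x).fun,[.15],diff_step=.02);print(' size',g.x,fitbox([(C[n],m)],g.x[0],g.x[0],s,f.x).x)
m=near(S('shaker','side'),(269,251));f=fitbox([(C['side'],m['mask'])],.27,.23,.084,[.7,0]);print('shaker',f.x,f.cost)
for q,r_,h in[('vial_a',.0135,.106),('dishes',.045,.056),('spray',.035,.198)]:
    for n in C:
        for s in S(q,n)[:3]:
            b=s['bbox'];M=np.vstack([ring(r_,0),ring(r_,h)])
            f=least_squares(lambda x:bb(proj(C[n],M+[x[0],x[1],0]))-b,atz(C[n],(b[0]+b[2])/2,(b[1]+b[3])/2,.05)[:2]);print(q,n,round(s['conf'],2),f.x,f.cost)
# close crop
F=[]
for n,u,w in(('scene',291,200),('side',279,240)):
    F.append(cv2.resize(C[n]['frame'][w-55:w+55,u-55:u+55],(390,390),interpolation=2))
cv2.imwrite('pics/crop.png',np.hstack(F)[:,:,::-1])
E
```

```text
[[269.3, 174.9, 311.8, 215.5], [256.1, 201.6, 299.7, 248.8]]
lid [0.5122 0.0598 0.1473] [ 1.6338 -0.9327 -0.2322  1.3354  1.4935  1.2319 -0.2584 -2.3492]
lid_tray (172, 328) [ 0.5288 -0.3776  0.01  ] [ 0.5196 -0.3681  0.1282] 10.181730530448958
 size [0.1661] [ 0.5203 -0.3686  0.1308]
lid_tray (130, 281) [ 0.3176 -0.3776  0.01  ] [ 0.2923 -0.3561 -0.0069] 241.79063333114274
 size [0.15] [ 0.3031 -0.3729 -0.1028]
drain_tray (224, 339) [0.5585 0.3379 0.01  ] [ 0.371   0.3222 -0.0853] 341.42719194663994
 size [0.1031] [ 0.3501  0.3649 -0.0375]
drain_tray (303, 370) [0.3528 0.3655 0.01  ] [ 0.3713  0.3223 -0.085 ] 341.4250702677466
 size [0.1031] [ 0.3501  0.3649 -0.0375]
shaker [0.5554 0.0137 0.1707] 72.4176544186101
vial_a scene 0.82 [ 0.4069 -0.1878] 1.932640605711383
vial_a side 0.92 [0.3894 0.1997] 0.26736841883568785
vial_a side 0.68 [ 0.3757 -0.1986] 2.0269530364604287
vial_a side 0.32 [0.5461 0.023 ] 3682.2435408296615
dishes scene 0.69 [0.7078 0.2724] 2.5147597855400607
dishes side 0.96 [0.7016 0.275 ] 1.7865030554720494
spray scene 0.98 [ 0.6972 -0.2801] 76.01710592939942
spray side 0.71 [ 0.7055 -0.286 ] 3.487438500032445
```

View pics/crop.png

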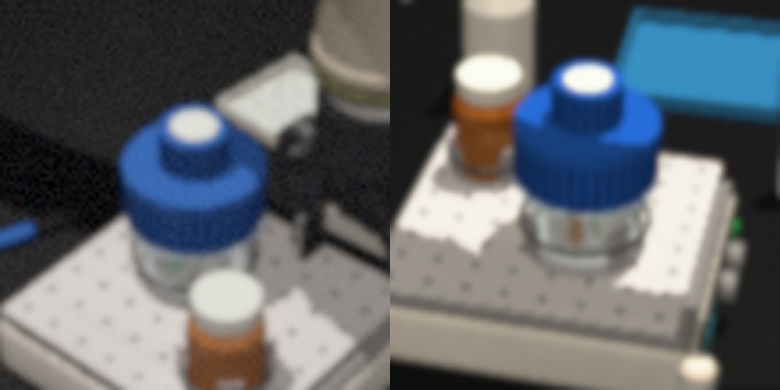

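The crop confirms a blue lid with a fluted hub and a white top disc on the clear jar. The amber bottle beside it has a white cap, and there is no second lid. The lid fit gives (0.512, 0.060, 0.147), so the hub centre is at z≈0.214 and the rim at z≈0.189, which agrees with the stated sizes. I'll move above it and test the direction of the tool z turn.

```bash
python3 -m crank '[[[0,0,-0.05,0,0,0,0.085],[0.015,-0.053,0,0,0,10,0.085],[0.015,-0.053,0,0,0,10,0.085],[0.015,-0.053,0,0,0,10,0.085],[0.015,-0.053,0,0,0,10,0.085],[0,0,0,0,0,10,0.085],[0,0,0,0,0,10,0.085]]]'
python3 - <<'E'
from m import *
s=env.state();print(s['time'],s['qpos'],s['tool_pos'],s['ee_rot'],s['contact_force'])
c=cap('wrist','w1.png');print(ray(c,280,210),c['fx'])
for q in('lid','lid_hub'):
    for r in env.silhouettes(q,'wrist')[:2]:print(q,r['conf'],r['bbox'])
c=cap('side','s1.png')
for t in range(2):
  for r in env.silhouettes('drain_tray','side'):print(r['conf'],r['bbox'])
E
```

```text
time: 2.52
tool_pos: [0.5353, 0.1151, 0.305]
ee_rot: [[0.882, 0.472, 0.002], [0.472, -0.882, 0.003], [0.003, -0.001, -1.0]]
contact_force: [-0.6, 0.1, 0.3]
finger_gap: 0.0849
2.525 [-0.5019  0.3304  0.2502  1.962  -0.1091  0.8588 -1.2733] [0.5353 0.1151 0.305 ] [[ 0.8818  0.4715  0.0024]
 [ 0.4715 -0.8818  0.0028]
 [ 0.0034 -0.0014 -1.    ]] [-0.6243  0.0567  0.2754]
(array([0.6076, 0.1546, 0.4251]), array([-0.2823, -0.1563, -0.9465])) 321.27863756279766
lid 0.89 [258.2, 191.9, 399.4, 330.5]
lid_hub 0.9 [259.0, 187.0, 400.3, 328.9]
0.95 [272.3, 343.0, 336.9, 399.7]
0.77 [182.3, 304.7, 264.7, 372.7]
0.95 [272.3, 343.0, 336.9, 399.7]
0.77 [182.3, 304.7, 264.7, 372.7]
```

View pics/w1.png

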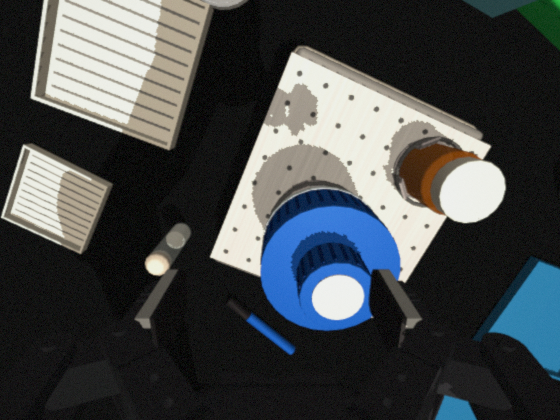

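The wrist view shows the lid, with its hub-top disc at (337,297). The amber bottle is at (472,190) and a vial at (165,248), with the white trays at left. A positive tool z turn lowers q7, so I'll start from q7≈-2.4 and unscrew with negative turns. Next I refine the lid and tray positions.

Run:
```python
from m import *
c=cap('wrist');W=(c,env.silhouettes('lid','wrist')[0]['bbox'])
s=cap('side');Sd=(s,[256.5,202.2,300.5,248.5]);e=cap('scene');Sc=(e,[269.3,175,312.4,216.5])
ms=env.silhouettes('drain_tray','side')
r=fitlid([W],[.51,.06,.147]);print('w',r.x,r.fun)
r=fitlid([W,Sd,Sc],[.51,.06,.147]);print('all',r.x,r.fun)
print('hubtop disc from wrist at z .231',atz(c,337,297,.231))
for m in ms:
    b=m['bbox'];x0=atz(s,(b[0]+b[2])/2,(b[1]+b[3])/2,.01)
    f=fitbox([(s,m['mask'])],.17,.17,.022,x0);print(b,f.x,f.cost)
```

```text
w [0.5084 0.0581 0.1468] [ 0.8343 -1.0064 -0.8261  0.9259]
all [0.5092 0.0586 0.1472] [ 0.7226 -1.926  -0.5857  0.2963  2.3098  0.6438  0.1417 -2.0471  0.5761
 -1.2789 -1.928   0.0469]
hubtop disc from wrist at z .231 [0.5131 0.056  0.231 ]
[272.0, 343.2, 335.6, 397.4] [ 0.3721  0.3223 -0.0844] 339.02421325628154
[182.6, 309.3, 267.7, 375.7] [0.5621 0.3329 0.1101] 84.02097988457749
```

```bash
python3 -m crank '[[[-0.049,0.0385,0,0,0,0,0.085],[0,0,0,0,0,10,0.085],[0,0,0,0,0,10,0.085],[0,0,0,0,0,10,0.085],[0,0,0,0,0,10,0.085],[0,0,0,0,0,10,0.085],[0,0,0,0,0,10,0.085]]]'
cat > st.py <<'E'
from m import *
s=env.state();print('t',s['time'],'q7',s['qpos'][6].round(3) if hasattr(s['qpos'],'round') else s['qpos'][6],'gap',s['finger_gap'],'F',np.array(s['contact_force']),'Mz',s['moment'][2]);
import sys
if len(sys.argv)>3:
    d=np.array([float(v) for v in sys.argv[1:4]])-s['tool_pos'];print('tool delta to target',np.array(s['ee_rot']).T@d)
E
python3 st.py .511 .058 .227
```

```text
time: 3.95
tool_pos: [0.511, 0.0531, 0.3045]
ee_rot: [[0.835, -0.55, 0.003], [-0.55, -0.835, 0.003], [0.001, -0.004, -1.0]]
contact_force: [0.2, -0.4, -0.2]
finger_gap: 0.085
t 3.95 q7 -2.12 gap 0.08502062681370702 F [ 0.154  -0.3799 -0.1908] Mz -0.029165321180005494
tool delta to target [-0.0027 -0.0038  0.0775]
```

```bash
python3 -m crank '[[[-0.0025,-0.004,0.03,0,0,10,0.085],[0,0,0.025,0,0,0,0.085],[0,0,0.015,0,0,0,0.085]]]' >/dev/null; python3 st.py .511 .058 .227
python3 - <<'E'
from m import *
c=cap('wrist','w2.png');r=env.silhouettes('lid','wrist')
if r: f=fitlid([(c,r[0]['bbox'])],[.51,.058,.147]);print(r[0]['bbox'],f.x,f.fun)
E
```

```text
t 4.325 q7 -2.197 gap 0.0851797574094339 F [ 0.7616 -0.0832 -0.9108] Mz 0.036489418638511774
tool delta to target [-0.0009  0.0015  0.0069]
[253.5, 339.3, 282.0, 380.4] [-0.0146  0.6194 -0.5576] [-2.3007  1.3756  2.277  -1.2077]
```

View pics/w2.png

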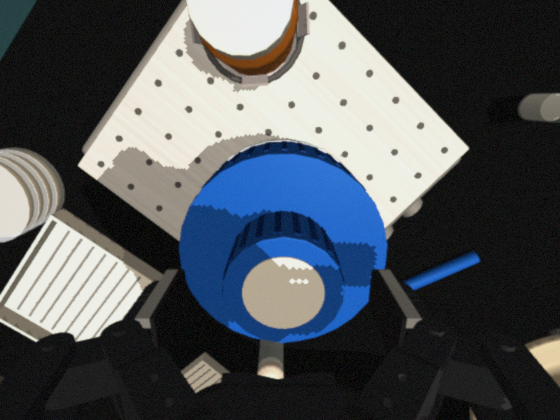

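The hub disc is centred at (283,293) between the fingers (pads at 160 and 402, midpoint 281). Descend the remaining 7 mm and close.

```bash
python3 -m crank '[[[-0.001,0.001,0.006,0,0,0,0.085],[0,0,0,0,0,0,0.06],[0,0,0,0,0,0,0.04],[0,0,0,0,0,0,0.04],[0,0,0,0,0,0,0.04]]]' ; python3 st.py .511 .058 .227
```

```text
time: 5.05
tool_pos: [0.5119, 0.058, 0.2299]
ee_rot: [[0.722, -0.692, 0.008], [-0.692, -0.722, 0.005], [0.002, -0.009, -1.0]]
contact_force: [-0.2, -1.2, -1.5]
finger_gap: 0.0524
t 5.05 q7 -2.19 gap 0.052355190532242746 F [-0.159  -1.1755 -1.5148] Mz -0.01782896543215752
tool delta to target [-0.0007  0.0006  0.0029]
```

```bash
python3 -m crank '[[[0,0,-0.0005,0,0,-8,0.04],[0,0,-0.0006,0,0,-10,0.04],[0,0,-0.0006,0,0,-10,0.04],[0,0,-0.0006,0,0,-10,0.04]]]' ; python3 st.py .511 .058 .232
```

```text
time: 5.55
tool_pos: [0.5106, 0.0579, 0.2317]
ee_rot: [[0.997, -0.08, 0.005], [-0.08, -0.997, 0.004], [0.005, -0.004, -1.0]]
contact_force: [-1.2, -1.5, -1.4]
finger_gap: 0.0528
t 5.55 q7 -1.661 gap 0.05276210332112843 F [-1.1987 -1.4515 -1.4417] Mz -0.02331158786402234
tool delta to target [ 0.0004 -0.0001 -0.0003]
```

```bash
python3 -m crank '[[[0,0,-0.0008,0,0,-10,0.04],[0,0,-0.0007,0,0,-10,0.04],[0,0,-0.0007,0,0,-10,0.04],[0,0,-0.0007,0,0,-10,0.04],[0,0,-0.0007,0,0,-10,0.04],[0,0,-0.0007,0,0,-10,0.04],[0,0,-0.0007,0,0,-10,0.04],[0,0,-0.0007,0,0,-10,0.04]]]' ; python3 st.py .511 .058 .238
```

```text
time: 6.55
tool_pos: [0.5095, 0.0551, 0.2369]
ee_rot: [[0.209, 0.978, 0.004], [0.978, -0.209, 0.0], [0.001, 0.003, -1.0]]
contact_force: [1.0, -1.0, -2.1]
finger_gap: 0.0528
t 6.55 q7 -0.491 gap 0.05279177401141371 F [ 0.9618 -0.9738 -2.1194] Mz -0.022070265065971137
tool delta to target [ 0.0032  0.0008 -0.001 ]
```

```bash
python3 -m crank '[[[0.002,0.001,-0.001,0,0,-10,0.04],[0,0,-0.0008,0,0,-10,0.04],[0,0,-0.0007,0,0,-10,0.04],[0,0,-0.0007,0,0,-10,0.04],[0,0,-0.0007,0,0,-10,0.04],[0,0,-0.0007,0,0,-10,0.04],[0,0,-0.0007,0,0,-10,0.04],[0,0,-0.0007,0,0,-10,0.04]]]' ; python3 st.py .511 .058 .2435
```

```text
time: 7.55
tool_pos: [0.5119, 0.0538, 0.2428]
ee_rot: [[-0.942, 0.335, 0.005], [0.335, 0.942, -0.003], [-0.006, -0.001, -1.0]]
contact_force: [1.4, 0.1, -0.5]
finger_gap: 0.0527
t 7.55 q7 0.712 gap 0.05270725870996899 F [ 1.3885  0.0911 -0.4547] Mz 0.010008760265497676
tool delta to target [ 0.0023  0.0036 -0.0007]
```

```bash
python3 -m crank '[[[0.001,0.002,-0.001,0,0,-10,0.04],[0,0.001,-0.0008,0,0,-10,0.04],[0,0.0005,-0.0007,0,0,-10,0.04],[0,0.0005,-0.0007,0,0,-10,0.04],[0,0,-0.0007,0,0,-10,0.04],[0,0,-0.0007,0,0,-10,0.04],[0,0,-0.0007,0,0,-10,0.04],[0,0,-0.0007,0,0,-10,0.04]]]' ; python3 st.py .511 .057 .249
```

```text
time: 8.55
tool_pos: [0.5122, 0.0559, 0.2484]
ee_rot: [[-0.455, -0.891, 0.005], [-0.891, 0.455, -0.005], [0.002, -0.007, -1.0]]
contact_force: [0.3, 0.5, -2.0]
finger_gap: 0.0523
t 8.55 q7 1.905 gap 0.05225245621687789 F [ 0.3491  0.5487 -2.0332] Mz 0.013661450774352189
tool delta to target [-0.0005  0.0016 -0.0006]
```

```bash
python3 -m crank '[[[0,0.001,-0.001,0,0,-10,0.04],[0,0,-0.0007,0,0,-10,0.04],[0,0,-0.0007,0,0,-10,0.04],[0,0,0,0,0,0,0.085],[0,0,0,0,0,0,0.085],[0,0,0,0,0,0,0.085]]]' ; python3 st.py .511 .057 .251;python3 -m crank '[[[0,0,0,0,0,10,0.085],[0,0,0,0,0,10,0.085],[0,0,0,0,0,10,0.085],[0,0,0,0,0,10,0.085],[0,0,0,0,0,10,0.085],[0,0,0,0,0,10,0.085],[0,0,0,0,0,10,0.085],[0,0,0,0,0,10,0.085]]]' ; python3 st.py .511 .057 .251
```

```text
time: 9.3
tool_pos: [0.5121, 0.0555, 0.2507]
ee_rot: [[0.06, -0.998, 0.006], [-0.998, -0.06, -0.004], [0.005, -0.006, -1.0]]
contact_force: [0.6, 0.3, -0.7]
finger_gap: 0.085
t 9.3 q7 2.342 gap 0.08504466117725569 F [ 0.588   0.3489 -0.7462] Mz 0.07715169640449655
tool delta to target [-0.0015  0.001  -0.0003]
time: 10.3
tool_pos: [0.5122, 0.056, 0.2521]
ee_rot: [[-0.985, -0.174, 0.01], [-0.174, 0.985, -0.005], [-0.009, -0.007, -1.0]]
contact_force: [-0.4, 0.1, 0.1]
finger_gap: 0.0851
t 10.3 q7 1.146 gap 0.08510028990209405 F [-0.4331  0.1071  0.1158] Mz -0.05212595389461513
tool delta to target [0.001  0.0012 0.0011]
```

```bash
python3 -m crank '[[[0,0,0,0,0,10,0.085],[0,0,0,0,0,10,0.085],[0,0,0,0,0,10,0.085],[0,0,0,0,0,10,0.085]]]' >/dev/null; python3 st.py .511 .057 .251
python3 - <<'E'
from m import *
v=[]
for n in('scene','side'):
    c=cap(n)
    for r in env.silhouettes('lid',n)[:2]: print(n,r['conf'],r['bbox'])
    b=env.silhouettes('lid',n)[0]['bbox']
    # side edges + bottom most reliable as gripper hides hub top
    v.append((c,b))
f=least_squares(lambda x:np.concatenate([(bb(proj(c,LID+x))-b)[[0,2,3]] for c,b in v]),[.51,.057,.165]);print(f.x,f.fun)
c=cap('wrist','w3.png')
E
```

```text
t 10.8 q7 0.533 gap 0.08476930519074512 F [ 0.4863 -0.3752  0.656 ] Mz -0.004002809836300912
tool delta to target [ 0.0013 -0.0003  0.0023]
scene 0.86 [270.0, 165.7, 312.3, 212.9]Traceback (most recent call last):
  File "<stdin>", line 6, in <module>
IndexError: list index out of range
```

Run:
```python
from m import *
c=cap('scene')
for z in(.147,.157,.167): print(z,bb(proj(c,LID+[.51,.057,z])))
for n in('scene','side'):
    c=cap(n)
    for q in('lid','lid_hub'):
        for r in env.silhouettes(q,n)[:2]: print(n,q,r['conf'],r['bbox'])
for z in(.147,.157,.167): print(z,bb(proj(c,LID+[.51,.057,z])))
```

```text
0.147 [269.6353 174.1347 310.27   217.0041]
0.157 [269.5134 171.1892 310.3714 214.2777]
0.167 [269.3901 168.211  310.474  211.521 ]
scene lid 0.95 [269.1, 171.3, 314.1, 211.9]
scene lid_hub 0.7 [266.7, 169.2, 313.6, 210.9]
side lid 0.61 [256.5, 195.7, 301.3, 242.0]
side lid_hub 0.65 [255.4, 195.7, 302.5, 238.6]
side lid_hub 0.35 [301.9, 287.1, 310.5, 326.3]
0.147 [258.7433 202.5572 300.5217 246.1029]
0.157 [258.7321 199.3424 300.6903 243.0099]
0.167 [258.7209 196.0998 300.8604 239.8897]
```

The lid has risen to z≈0.166, as expected for 317°. Regrip and finish the turn.

```bash
python3 -m crank '[[[0.001,0,0.003,0,0,0,0.085],[0,0,0,0,0,0,0.04],[0,0,0,0,0,0,0.04],[0,0,0,0,0,0,0.04]]]';  python3 -m crank '[[[0,0,-0.0006,0,0,-8,0.04],[0,0,-0.0007,0,0,-10,0.04],[0,0,-0.0007,0,0,-10,0.04],[0,0,-0.0007,0,0,-10,0.04],[0,0,-0.0007,0,0,-10,0.04],[0,0,-0.0007,0,0,-10,0.04]]]' ; python3 st.py .511 .057 .255
```

```text
time: 11.95
tool_pos: [0.5114, 0.0567, 0.2502]
ee_rot: [[-0.855, 0.519, 0.012], [0.519, 0.855, -0.006], [-0.013, 0.001, -1.0]]
contact_force: [0.1, 0.3, 2.3]
finger_gap: 0.0525
time: 12.7
tool_pos: [0.5119, 0.0576, 0.2545]
ee_rot: [[-0.878, -0.478, 0.013], [-0.478, 0.878, -0.005], [-0.009, -0.011, -1.0]]
contact_force: [0.9, -0.3, -0.4]
finger_gap: 0.0528
t 12.7 q7 1.415 gap 0.052802229958149156 F [ 0.9186 -0.328  -0.4443] Mz -0.0009095963489304457
tool delta to target [ 0.001  -0.0001 -0.0005]
```

```bash
python3 -m crank '[[[0,0,-0.0008,0,0,-10,0.04],[0,0,-0.0007,0,0,-10,0.04],[0,0,-0.0007,0,0,-10,0.04],[0,0,-0.0007,0,0,-8,0.04],[0,0,0,0,0,0,0.04]]]'; python3 -m crank '[[[0,0,-0.002,0,0,0,0.04],[0,0,-0.003,0,0,0,0.04]]]'; python3 st.py .511 .057 .33
```

```text
time: 13.32
tool_pos: [0.5115, 0.0566, 0.2571]
ee_rot: [[-0.379, -0.925, 0.012], [-0.925, 0.379, -0.005], [0.0, -0.013, -1.0]]
contact_force: [-0.9, -0.2, 2.0]
finger_gap: 0.0526
time: 13.58
tool_pos: [0.511, 0.0564, 0.2619]
ee_rot: [[-0.384, -0.923, 0.011], [-0.923, 0.384, -0.005], [0.001, -0.012, -1.0]]
contact_force: [0.0, -0.2, -2.1]
finger_gap: 0.0526
t 13.575 q7 1.99 gap 0.05263866179652513 F [ 0.0021 -0.1977 -2.1224] Mz -0.019482344118381505
tool delta to target [-0.0005 -0.0006 -0.0681]
```

The lid is free: it lifted 5 mm with no resistance. Lift it clear.

```bash
python3 -m crank '[[[0,0,-0.008,0,0,0,0.04],[0,0,-0.012,0,0,0,0.04],[0,0,-0.015,0,0,0,0.04],[0,0,-0.015,0,0,0,0.04],[0,0,-0.015,0,0,0,0.04],[0,0,-0.015,-0.7,0,0,0.04],[0,0,0,0,0,10,0.04],[0,0,0,0,0,10,0.04]]]' >/dev/null; python3 -m crank '[[[0,0,0,0,0,10,0.04],[0,0,0,0,0,10,0.04],[0,0,0,0,0,10,0.04],[0,0,0,0,0,10,0.04]]]';  python3 st.py .520 -.368 .345
```

```text
time: 15.08
tool_pos: [0.5104, 0.0577, 0.3543]
ee_rot: [[-0.995, -0.095, 0.005], [-0.095, 0.995, 0.001], [-0.005, 0.0, -1.0]]
contact_force: [-0.2, 0.3, -1.8]
finger_gap: 0.0526
t 15.075 q7 1.181 gap 0.05255047384317293 F [-0.168   0.2693 -1.8022] Mz -0.009400472308089616
tool delta to target [ 0.031  -0.4247  0.0091]
```

```bash
python3 -m crank '[[[0.004,-0.04,0,0,0,0,0.04],[0.004,-0.055,0,0,0,0,0.04],[0.004,-0.055,0,0,0,0,0.04],[0.004,-0.055,0,0,0,0,0.04],[0.004,-0.055,0,0,0,0,0.04],[0.004,-0.055,0,0,0,0,0.04],[0.004,-0.055,0,0,0,0,0.04],[0.004,-0.04,0,0,0,0,0.04]]]' ;  python3 st.py .520 -.368 .345
python3 - <<'E'
from m import *
c=cap('scene');m=env.silhouettes('lid_tray','scene')
for r in m[:3]:
    b=r['bbox'];x0=atz(c,(b[0]+b[2])/2,(b[1]+b[3])/2,.01);f=fitbox([(c,r['mask'])],.17,.17,.016,x0);print(b,f.x,f.cost)
w=cap('wrist','w4.png')
for r in env.silhouettes('lid_tray','wrist')[:3]:print(r['conf'],r['bbox'])
print(proj(w,[[.52,-.368,.004]]),[proj(w,(box(.17,.17,.016)@cv2.Rodrigues(np.array([0,0,.13]))[0].T+[.52,-.368,0])[1::2])])
E
```

```text
time: 16.08
tool_pos: [0.5198, -0.3606, 0.3618]
ee_rot: [[-0.995, -0.102, 0.014], [-0.102, 0.995, 0.003], [-0.014, 0.001, -1.0]]
contact_force: [1.4, 0.5, -1.2]
finger_gap: 0.0527
t 16.075 q7 1.937 gap 0.052662451197866535 F [ 1.3647  0.471  -1.1643] Mz -0.061212217844812775
tool delta to target [ 0.0008 -0.0074  0.0168]
[124.5, 285.1, 221.3, 369.2] [ 0.5195 -0.3685  0.127 ] 5.662069528547589
[99.3, 259.3, 161.3, 302.1] [ 0.2949 -0.3546  0.0043] 248.206417118412
0.71 [210.5, 90.7, 336.4, 166.5]
0.57 [240.9, 0.2, 339.3, 50.5]
[[273.5997 154.4274]] [array([[208.9164,  95.7907],
       [333.7572,  91.5239],
       [220.3066, 212.7138],
       [330.9419, 209.3115]])]
```

View pics/w4.png

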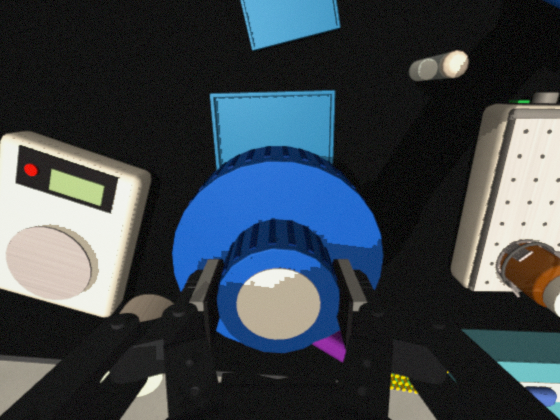

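The projected tray corners agree with the picture at (211,95) and (334,91) to about 2 px. The purple spray head, partly seen at (330,345), is clear of the descent.

```bash
python3 -m crank '[[[0,-0.007,0.03,0,0.8,0,0.04],[0,0,0.05,0,0,0,0.04],[0,0,0.05,0,0,0,0.04],[0,0,0.05,0,0,0,0.04],[0,0,0.04,0,0,0,0.04],[0,0,0.02,0,0,0,0.04],[0,0,0,0,0,0,0.04]]]' ;  python3 st.py .520 -.368 .088
```

```text
time: 17.15
tool_pos: [0.5277, -0.3536, 0.1216]
ee_rot: [[-0.993, -0.116, 0.009], [-0.116, 0.993, 0.004], [-0.009, 0.003, -1.0]]
contact_force: [0.7, 1.1, -1.5]
finger_gap: 0.0525
t 17.15 q7 1.749 gap 0.052525846521662985 F [ 0.6857  1.0523 -1.4947] Mz 0.06943388655537333
tool delta to target [ 0.0096 -0.0135  0.0335]
```

```bash
python3 -m crank '[[[0.009,-0.0135,0,0,0.5,0,0.04],[0.001,-0.002,0.012,0,0,0,0.04],[0,0,0.012,0,0,0,0.04],[0,0,0,0,0,0,0.04]]]' ;  python3 st.py .520 -.368 .088;  python3 -m crank '[[[0,0,0.004,0,0,0,0.04],[0,0,0.003,0,0,0,0.04],[0,0,0,0,0,0,0.04]]]' ;  python3 st.py .520 -.368 .088
```

```text
time: 17.65
tool_pos: [0.5205, -0.3716, 0.0996]
ee_rot: [[-0.993, -0.116, 0.003], [-0.116, 0.993, 0.001], [-0.003, 0.0, -1.0]]
contact_force: [-0.5, 0.3, -1.6]
finger_gap: 0.053
t 17.65 q7 1.757 gap 0.05296676274514599 F [-0.5455  0.269  -1.6414] Mz 0.013366713340265837
tool delta to target [0.0002 0.0036 0.0116]
time: 18.02
tool_pos: [0.521, -0.3712, 0.0924]
ee_rot: [[-0.993, -0.117, 0.004], [-0.117, 0.993, 0.001], [-0.004, 0.0, -1.0]]
contact_force: [-0.0, 0.2, -2.1]
finger_gap: 0.0527
t 18.025 q7 1.751 gap 0.052716854649128245 F [-0.0364  0.2407 -2.066 ] Mz -0.04572590224205132
tool delta to target [0.0006 0.0033 0.0044]
```

```bash
python3 -m crank '[[[0,0.002,0.002,0,0,0,0.04],[0,0,0.0015,0,0,0,0.04],[0,0,0,0,0,0,0.04]]]' ;python3 -m crank '[[[0,0,0.0015,0,0,0,0.04],[0,0,0,0,0,0,0.04]]]'
```

```text
time: 18.4
tool_pos: [0.521, -0.3689, 0.089]
ee_rot: [[-0.993, -0.117, 0.004], [-0.117, 0.993, 0.001], [-0.004, 0.0, -1.0]]
contact_force: [0.4, -0.4, -2.6]
finger_gap: 0.0523
time: 18.65
tool_pos: [0.521, -0.369, 0.0875]
ee_rot: [[-0.993, -0.117, 0.004], [-0.117, 0.993, 0.0], [-0.004, -0.0, -1.0]]
contact_force: [0.2, -0.4, -1.8]
finger_gap: 0.0524
```

Still carrying the weight, so I continue in millimetre steps.

```bash
python3 -m crank '[[[0,0,0.001,0,0,0,0.04],[0,0,0,0,0,0,0.04]]]' |grep -E "pos|force";python3 -m crank '[[[0,0,0.001,0,0,0,0.04],[0,0,0,0,0,0,0.04]]]'|grep -E "pos|force"
```

```text
tool_pos: [0.5211, -0.369, 0.0865]
contact_force: [-0.8, 0.8, -1.1]
tool_pos: [0.5208, -0.3691, 0.0864]
contact_force: [0.9, 0.8, -0.3]
```

```bash
python3 -m crank '[[[0,0,0.001,0,0,0,0.04],[0,0,0,0,0,0,0.04]]]' |grep -E "pos|force"; python3 st.py
```

```text
tool_pos: [0.5208, -0.3691, 0.0864]
contact_force: [-0.3, 1.1, 0.1]
t 19.4 q7 1.74 gap 0.0524033459066059 F [-0.2866  1.0952  0.105 ] Mz -0.02403945528483476
```

Seated: the downward step gives no motion and the weight has come off the wrist. Release, retreat, then look at the lid and the jar.

```bash
python3 -m crank '[[[0,0,0,0,0,0,0.085],[0,0,0,0,0,0,0.085],[0,0,0,0,0,0,0.085],[0,0,-0.015,0,0,0,0.085],[0,0,-0.03,0,0,0,0.085],[0,0,-0.05,0,0,0,0.085],[0,0,-0.06,0,0,0,0.085],[0,0,-0.06,0,0,0,0.085]]]'; python3 st.py .511 .057 .345
python3 - <<'E'
from m import *
C={n:cap(n,n+'2.png') for n in('scene','side')}
B=np.vstack([ring(.011,-.018),ring(.011,.018)])
for n in C:
    for r in env.silhouettes('lid',n)[:2]: print(n,'lid',r['conf'],r['bbox'],bb(proj(C[n],LID+[.52,-.369,.004])))
    for q in('basket_grip','basket'):
        for r in env.silhouettes(q,n)[:3]: print(n,q,r['conf'],r['bbox'])
    print(bb(proj(C[n],B+[.51,.057,.204])))
F=[cv2.resize(C[n]['frame'][v-60:v+60,u-60:u+60],(390,390),interpolation=2) for n,u,v in(('scene',285,210),('side',285,230))]
cv2.imwrite('pics/crop2.png',np.hstack(F)[:,:,::-1])
E
```

```text
time: 20.4
tool_pos: [0.5186, -0.3681, 0.3062]
ee_rot: [[-0.993, -0.118, -0.001], [-0.118, 0.993, 0.004], [0.0, 0.004, -1.0]]
contact_force: [0.4, -1.6, -0.2]
finger_gap: 0.0844
t 20.4 q7 1.918 gap 0.08444192960550496 F [ 0.4414 -1.5655 -0.2093] Mz 0.06126723945256885
tool delta to target [-0.0427  0.4232 -0.0371]
scene lid 0.83 [148.5, 298.0, 196.8, 346.7] [146.585  295.1143 195.6306 344.8361]
scene lid 0.54 [287.3, 179.4, 293.1, 201.5] [146.585  295.1143 195.6306 344.8361]
[285.8622 180.2702 293.9486 195.5387]
side lid 0.77 [295.2, 179.7, 329.2, 213.0] [295.76   179.4248 327.4837 211.3242]
side basket 0.46 [276.6, 209.7, 286.5, 231.3]
side basket 0.31 [333.5, 210.6, 343.5, 239.7]
[275.4768 208.5166 283.9958 224.3192]
```

View pics/crop2.png

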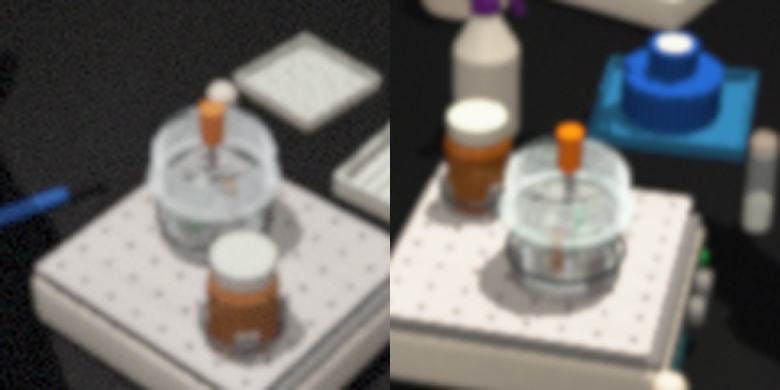

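The crop shows the lid hub up in the blue tray, and the orange grip at scene (290,187) / side (280,215). I'll locate the grip by colour and move over it.

```bash
cat > og.py <<'E'
from m import *
B=np.vstack([ring(.011,-.018),ring(.011,.018)])
def orange(c,u,v,r=25):
    h=cv2.cvtColor(c['frame'],cv2.COLOR_RGB2HSV);m=cv2.inRange(h,(6,150,110),(19,255,255))
    k=np.zeros_like(m);k[max(0,v-r):v+r,max(0,u-r):u+r]=255;m&=k
    n,l,s,ce=cv2.connectedComponentsWithStats(m)
    if n<2:return None
    i=1+s[1:,4].argmax();return np.r_[s[i,0],s[i,1],s[i,0]+s[i,2],s[i,1]+s[i,3]]-.5,s[i,4]
E
python3 - <<'E'
from og import *
v=[]
for n,u,w in(('scene',290,187),('side',280,215)):
    c=cap(n);o=orange(c,u,w,18);print(n,o);v.append((c,o[0]))
f=fitlid(v,[.51,.057,.204],B);print(f.x,f.fun)
E
python3 -m crank '[[[0,0.02,-0.05,0,0,0,0.085],[-0.005,0.055,0,0,0,-8,0.085],[0,0.055,0,0,0,-8,0.085]]]'; python3 st.py .511 .057 .345
```

```text
scene (array([286.5, 180.5, 292.5, 193.5]), np.int32(54))
side (array([275.5, 206.5, 284.5, 222.5]), np.int32(102))
[0.5101 0.0549 0.2087] [-1.1723 -1.25    0.9423  1.078   0.2023  0.1299 -0.27   -0.0572]
time: 21.28
tool_pos: [0.5004, -0.2408, 0.3506]
ee_rot: [[-0.922, -0.388, -0.006], [-0.388, 0.921, 0.009], [0.003, 0.011, -1.0]]
contact_force: [-0.1, 0.5, 0.4]
finger_gap: 0.0851
t 21.275 q7 2.03 gap 0.08511382308698372 F [-0.0518  0.4537  0.4406] Mz -0.008100422204340096
tool delta to target [-0.1254  0.2703  0.0082]
```

```bash
python3 -m crank '[[[-0.023,0.05,0,0,0,0,0.05],[-0.023,0.05,0,0,0,0,0.04],[-0.023,0.05,0,0,0,0,0.04],[-0.023,0.05,0,0,0,0,0.04],[-0.023,0.05,0,0,0,0,0.04],[-0.01,0.02,0,0,0,0,0.04],[0,0,0,0,0,0,0.04]]]'; python3 st.py .510 .056 .3
python3 - <<'E'
from og import *
c=cap('wrist','w5.png');p=proj(c,[[.51,.056,.204]])[0].astype(int);o=orange(c,p[0],p[1],70);print(p,o)
f=fitlid([(c,o[0])],[.51,.056,.204],B);print(f.x,f.fun)
E
```

```text
time: 22.15
tool_pos: [0.5074, 0.0697, 0.3503]
ee_rot: [[-0.918, -0.396, -0.012], [-0.396, 0.918, 0.012], [0.006, 0.016, -1.0]]
contact_force: [-0.5, -0.3, -0.6]
finger_gap: 0.04
t 22.15 q7 1.445 gap 0.04002119462848759 F [-0.489  -0.2635 -0.5573] Mz -0.00021907319892097688
tool delta to target [ 0.0027 -0.0143  0.0501]
[257 195] (array([244.5, 180.5, 281.5, 215.5]), np.int32(597))
[0.5065 0.0601 0.2132] [ 4.3336 -1.4443 -4.476   1.1082]
```

View pics/w5.png

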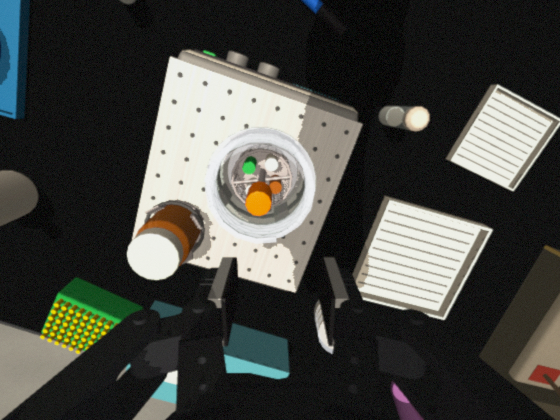

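The wrist view shows the grip's top disc at (259,203) and the jar mouth centred at about (262,184). The large white tray has corners (386,197), (492,229), (440,318) and (355,288).

```bash
python3 - <<'E'
from og import *
c=cap('wrist')
print('grip top',atz(c,259,203,.222),'rim',atz(c,262,184,.189))
P=[atz(c,u,v,.022)for u,v in((386,197),(492,229),(440,318),(355,288))];print(np.array(P),[np.linalg.norm(P[i]-P[i-1]) for i in range(4)],np.mean(P,0))
for r in env.silhouettes('drain_tray','wrist')[:3]:
    b=r['bbox'];x0=atz(c,(b[0]+b[2])/2,(b[1]+b[3])/2,.01);f=fitbox([(c,r['mask'])],.17,.17,.022,x0);print(r['conf'],b,f.x,f.cost)
E
python3 -m crank '[[[0,-0.013,0.02,0,0,0,0.04],[0,0,0.03,0,0,0,0.04],[0,0,0,0,0,0,0.04]]]'; python3 st.py .510 .0555 .215
```

```text
grip top [0.5101 0.0568 0.222 ] rim [0.5026 0.0552 0.189 ]
[[0.4903 0.2408 0.022 ]
 [0.4713 0.415  0.022 ]
 [0.6398 0.4284 0.022 ]
 [0.6437 0.2697 0.022 ]] [np.float64(0.15613597162581894), np.float64(0.1753103953364309), np.float64(0.16898198146688392), np.float64(0.15872915006138477)] [0.5613 0.3385 0.022 ]
0.6 [352.5, 196.9, 493.8, 322.7] [0.5656 0.3438 0.1266] 37.88565720585284
0.59 [446.3, 85.6, 557.1, 190.4] [ 0.3887  0.3786 -0.1111] 602.0893919075745
0.48 [229.4, 146.6, 294.9, 215.1] [ 0.591   0.107  -0.0449] 926.3951232403147
time: 22.68
tool_pos: [0.5127, 0.0496, 0.2987]
ee_rot: [[-0.923, -0.385, -0.012], [-0.385, 0.923, 0.009], [0.008, 0.013, -1.0]]
contact_force: [-0.2, 1.2, -0.0]
finger_gap: 0.0401
t 22.675 q7 1.412 gap 0.04011261240059655 F [-0.1934  1.1768 -0.0326] Mz -0.027820966655422198
tool delta to target [-0.0004  0.0054  0.0838]
```

```bash
python3 -m crank '[[[0,0.006,0,0.7,-0.4,0,0.04],[0,0,0.03,0,0,0,0.04],[0,0,0.02,0,0,0,0.04],[0,0,0,0,0,0,0.04]]]'; python3 st.py .510 .0565 .215
python3 - <<'E'
from og import *
c=cap('wrist','w6.png');p=proj(c,[[.51,.0565,.222]])[0].astype(int);print(p)
h=cv2.cvtColor(c['frame'],cv2.COLOR_RGB2HSV);print(orange(c,p[0],p[1],45))
E
```

```text
time: 23.18
tool_pos: [0.5123, 0.0552, 0.2523]
ee_rot: [[-0.924, -0.382, 0.007], [-0.382, 0.924, -0.001], [-0.006, -0.003, -1.0]]
contact_force: [-0.8, 0.3, 0.2]
finger_gap: 0.0401
t 23.175 q7 1.317 gap 0.04009938986625649 F [-0.7554  0.2963  0.1711] Mz 0.01374322934574154
tool delta to target [0.0018 0.0022 0.0372]
[279 259]
(array([259.5, 213.5, 306.5, 278.5]), np.int32(1875))
```

View pics/w6.png

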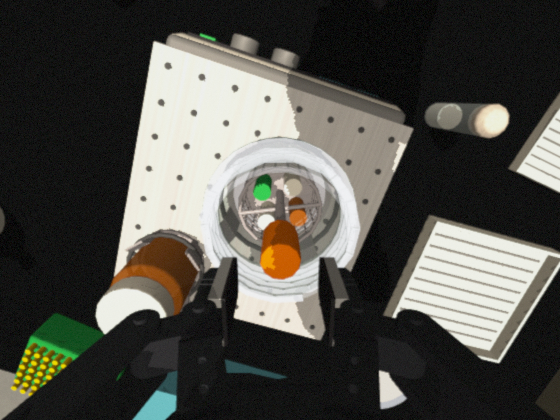

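The grip's top at (281,258) is centred between the fingers (225 and 335). Descend and close.

```bash
python3 -m crank '[[[0.001,0.002,0.018,0,0,0,0.04],[0,0,0.012,0,0,0,0.04],[0,0,0.006,0,0,0,0.04],[0,0,0,0,0,0,0.04]]]'; python3 st.py .510 .0565 .215;  python3 -m crank '[[[0,0,0,0,0,0,0.03],[0,0,0,0,0,0,0.015],[0,0,0,0,0,0,0.01],[0,0,0,0,0,0,0.01],[0,0,0,0,0,0,0.01]]]'
```

```text
time: 23.72
tool_pos: [0.5136, 0.0575, 0.2203]
ee_rot: [[-0.924, -0.382, 0.015], [-0.382, 0.924, -0.001], [-0.014, -0.006, -1.0]]
contact_force: [0.2, -0.8, -0.2]
finger_gap: 0.0399
t 23.725 q7 1.259 gap 0.03990981304797011 F [ 0.2492 -0.7656 -0.1618] Mz -0.008243479069052902
tool delta to target [0.0038 0.0005 0.0052]
time: 24.35
tool_pos: [0.514, 0.0574, 0.2212]
ee_rot: [[-0.924, -0.381, 0.016], [-0.381, 0.924, -0.001], [-0.015, -0.007, -1.0]]
contact_force: [-0.5, -0.3, -1.9]
finger_gap: 0.0202
```

```bash
python3 -m crank '[[[0,0,-0.006,0,0,0,0.01],[0,0,-0.01,0,0,0,0.01],[0,0,-0.014,0,0,0,0.01],[0,0,-0.014,0,0,0,0.01]]]'; python3 st.py .513 .0565 .345
```

```text
time: 24.85
tool_pos: [0.5129, 0.0576, 0.2676]
ee_rot: [[-0.924, -0.382, 0.015], [-0.382, 0.924, -0.001], [-0.013, -0.006, -1.0]]
contact_force: [-0.1, -0.7, -0.9]
finger_gap: 0.0201
t 24.85 q7 1.33 gap 0.020128537370721598 F [-0.1003 -0.7173 -0.8939] Mz 0.015381508516778473
tool delta to target [-0.0007 -0.0015 -0.0774]
```

```bash
python3 -m crank '[[[0,0,-0.015,0,0,0,0.01],[0,0,-0.015,0,0,0,0.01],[0,0,-0.015,0,0,0,0.01],[0,0,-0.015,0,0,0,0.01],[0,0,-0.015,0,0,0,0.01],[0,0,-0.008,0,0,0,0.01],[0,0,0,0,0,0,0.01]]]'; python3 st.py .563 .338 .36;python3 - <<'E'
from og import *
for n in('scene','side'):
    c=cap(n)
    for r in env.silhouettes('basket',n)[:2]:print(n,r['conf'],r['bbox'])
    print(bb(proj(c,np.vstack([ring(.032,0),ring(.032,.046),ring(.011,.132)])+[.513,.057,.221])))
    F=c['frame'][90:330,190:390]
    cv2.imwrite(f'pics/c3{n}.png',cv2.resize(F,(390,468))[:,:,::-1])
a_=[cv2.imread(f'pics/c3{n}.png') for n in('scene','side')];cv2.imwrite('pics/c3.png',np.hstack(a_))
E
```

```text
time: 25.72
tool_pos: [0.5118, 0.0578, 0.3586]
ee_rot: [[-0.924, -0.381, 0.018], [-0.381, 0.924, -0.001], [-0.016, -0.007, -1.0]]
contact_force: [-0.0, -0.7, -1.4]
finger_gap: 0.0201
t 25.725 q7 1.446 gap 0.02011351624369937 F [-0.0397 -0.7124 -1.367 ] Mz -0.011638787142525578
tool delta to target [-0.1542  0.2395 -0.0006]
scene 0.92 [276.3, 161.6, 300.6, 190.3]
scene 0.55 [122.7, 286.8, 220.9, 368.1]
[278.5818 139.6254 302.7478 190.8695]
side 0.76 [269.7, 178.5, 294.8, 216.4]
[266.7094 163.9376 291.4116 217.2833]
```

View pics/c3.png

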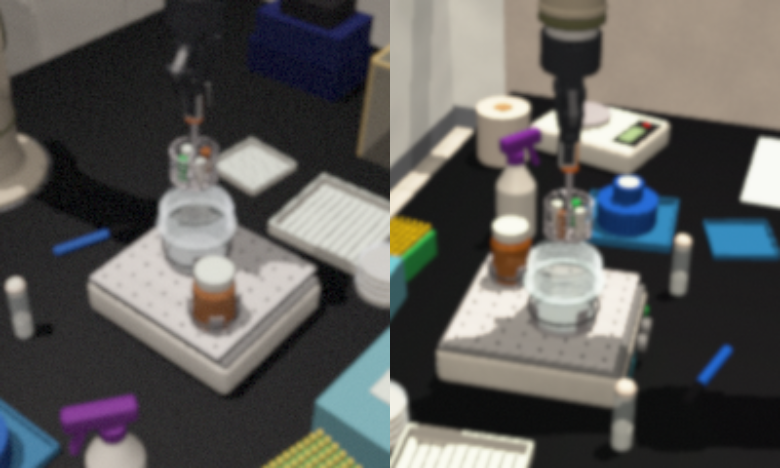

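The basket is out and upright, its bottom about 30 mm above the rim. Carry it smoothly to the large white tray.

```bash
python3 -m crank '[[[-0.008,0.0125,0,0,0,0,0.01],[-0.016,0.025,0,0,0,0,0.01],[-0.022,0.034,0,0,0,0,0.01],[-0.022,0.034,0,0,0,0,0.01],[-0.022,0.034,0,0,0,0,0.01],[-0.022,0.034,0,0,0,0,0.01],[-0.018,0.028,0,0,0,0,0.01],[-0.01,0.016,0,0,0,0,0.01]]]'; python3 st.py .563 .338 .15
```

```text
time: 26.92
tool_pos: [0.5582, 0.3256, 0.3543]
ee_rot: [[-0.925, -0.381, 0.011], [-0.381, 0.925, 0.0], [-0.01, -0.004, -1.0]]
contact_force: [-0.4, -0.2, -1.4]
finger_gap: 0.0201
t 26.925 q7 0.978 gap 0.020072385045198593 F [-0.4017 -0.1694 -1.4259] Mz 0.009088385599917103
tool delta to target [-0.0071  0.0104  0.2044]
```

```bash
python3 -m crank '[[[-0.007,0.01,0,0,0,0,0.01],[0,0,0.02,0,0,0,0.01],[0,0,0.035,0,0,0,0.01],[0,0,0.04,0,0,0,0.01],[0,0,0.04,0,0,0,0.01],[0,0,0.03,0,0,0,0.01],[0,0,0.015,0,0,0,0.01],[0,0,0,0,0,0,0.01]]]'; python3 st.py .563 .338 .145
```

```text
time: 27.92
tool_pos: [0.5624, 0.3286, 0.1623]
ee_rot: [[-0.927, -0.374, 0.007], [-0.374, 0.927, -0.007], [-0.004, -0.009, -1.0]]
contact_force: [-0.9, 0.9, -1.5]
finger_gap: 0.02
t 27.925 q7 0.807 gap 0.0199694200950442 F [-0.8967  0.8564 -1.4768] Mz -0.04835939755593724
tool delta to target [-0.0041  0.0086  0.0173]
```

```bash
python3 -m crank '[[[-0.004,0.008,0.008,0,0,0,0.01],[0,0,0.008,0,0,0,0.01],[0,0,0.003,0,0,0,0.01],[0,0,0,0,0,0,0.01]]]'; python3 -m crank '[[[0,0,0.002,0,0,0,0.01],[0,0,0,0,0,0,0.01]]]'|grep -E "pos|force"; python3 -m crank '[[[0,0,0.002,0,0,0,0.01],[0,0,0,0,0,0,0.01]]]'|grep -E "pos|force"
```

```text
time: 28.42
tool_pos: [0.5644, 0.3389, 0.1449]
ee_rot: [[-0.927, -0.374, 0.011], [-0.374, 0.927, -0.004], [-0.008, -0.008, -1.0]]
contact_force: [0.2, 0.6, -1.0]
finger_gap: 0.02
tool_pos: [0.5646, 0.339, 0.1432]
contact_force: [0.1, -0.6, -1.1]
tool_pos: [0.5647, 0.3389, 0.1413]
contact_force: [-0.8, -0.5, -0.5]
```

```bash
python3 -m crank '[[[0,0,0.002,0,0,0,0.01],[0,0,0,0,0,0,0.01]]]'|grep -E "pos|force"; python3 -m crank '[[[0,0,0.0015,0,0,0,0.01],[0,0,0,0,0,0,0.01]]]'|grep -E "pos|force"; python3 -m crank '[[[0,0,0.001,0,0,0,0.01],[0,0,0,0,0,0,0.01]]]'|grep -E "pos|force"
```

```text
tool_pos: [0.5648, 0.3388, 0.1392]
contact_force: [-0.1, 0.0, -1.6]
tool_pos: [0.5648, 0.3389, 0.1375]
contact_force: [-0.0, -0.3, -1.4]
tool_pos: [0.5648, 0.3389, 0.1365]
contact_force: [0.3, -0.2, -0.3]
```

```bash
for i in 1; do python3 -m crank '[[[0,0,0.001,0,0,0,0.01],[0,0,0,0,0,0,0.01]]]'|grep -E "pos|force"; python3 -m crank '[[[0,0,0.001,0,0,0,0.01],[0,0,0,0,0,0,0.01]]]'|grep -E "pos|force"; done
```

```text
tool_pos: [0.5649, 0.3389, 0.1354]
contact_force: [-0.5, -0.8, -2.1]
tool_pos: [0.5649, 0.3389, 0.1344]
contact_force: [0.4, -0.6, -1.4]
```

```bash
python3 -m crank '[[[0,0,0.001,0,0,0,0.01],[0,0,0,0,0,0,0.01]]]'|grep -E "pos|force"; python3 -m crank '[[[0,0,0.001,0,0,0,0.01],[0,0,0,0,0,0,0.01]]]'|grep -E "pos|force";python3 -m crank '[[[0,0,0.001,0,0,0,0.01],[0,0,0,0,0,0,0.01]]]'|grep -E "pos|force"
```

```text
tool_pos: [0.5649, 0.3389, 0.1334]
contact_force: [0.0, -0.2, -2.2]
tool_pos: [0.5653, 0.3391, 0.1335]
contact_force: [1.1, 0.3, -1.7]
tool_pos: [0.5656, 0.3393, 0.1333]
contact_force: [0.1, 0.8, -1.2]
```

Contact at TCP z=0.1334: two further down-steps gave no motion. Release and retreat upwards.

```bash
python3 st.py; python3 -m crank '[[[0,0,0,0,0,0,0.03],[0,0,0,0,0,0,0.05],[0,0,0,0,0,0,0.05],[0,0,0,0,0,0,0.05],[0,0,-0.01,0,0,0,0.05],[0,0,-0.03,0,0,0,0.05],[0,0,-0.05,0,0,0,0.05],[0,0,-0.05,0,0,0,0.05]]]'; python3 -m crank '[[[0,0,-0.05,0,0,0,0.05],[0,0,-0.02,0,0,0,0.05],[0,0,0,0,0,0,0.05],[0,0,0,0,0,0,0.05]]]'
python3 - <<'E'
from og import *
C={}
for n in('scene','side','wrist'):
    c=C[n]=cap(n,n+'9.png')
    for q in('lid','basket','vial_a','spray','dishes'):
        print(n,q,[(round(r['conf'],2),[int(x) for x in r['bbox']]) for r in env.silhouettes(q,n)[:2]])
    print('model basket',bb(proj(c,np.vstack([ring(.032,0),ring(.032,.046),ring(.011,.132)])+[.565,.339,.004])))
F=np.hstack([cv2.resize(C['scene']['frame'],(400,300)),cv2.resize(C['side']['frame'][150:420,130:490],(400,300))]);
F=np.vstack([F,np.hstack([cv2.resize(C['wrist']['frame'],(400,300)),cv2.resize(C['scene']['frame'][110:260,300:450],(400,300),interpolation=2)])])
cv2.imwrite('pics/fin.png',F[:,:,::-1])
E
```

```text
t 30.925 q7 0.768 gap 0.020505732515159667 F [ 0.126   0.8192 -1.1662] Mz -0.013092334496748174
time: 31.92
tool_pos: [0.5623, 0.3389, 0.2744]
ee_rot: [[-0.927, -0.375, 0.008], [-0.375, 0.927, -0.006], [-0.005, -0.009, -1.0]]
contact_force: [0.7, 0.1, -0.5]
finger_gap: 0.0501
time: 32.42
tool_pos: [0.5615, 0.3403, 0.3528]
ee_rot: [[-0.927, -0.375, 0.014], [-0.375, 0.927, -0.002], [-0.012, -0.007, -1.0]]
contact_force: [0.3, 0.2, -0.4]
finger_gap: 0.0499
scene lid [(0.89, [147, 297, 197, 346])]
scene basket [(0.77, [353, 173, 370, 209])]
scene vial_a [(0.52, [194, 232, 208, 262]), (0.42, [291, 177, 298, 181])]
scene spray [(0.61, [217, 292, 267, 357])]
scene dishes [(0.78, [372, 215, 404, 245]), (0.59, [193, 233, 206, 264])]
model basket [352.7648 170.9804 374.0975 211.7399]
side lid [(0.87, [295, 180, 326, 211]), (0.16, [206, 298, 236, 351])]
side basket [(0.72, [209, 299, 242, 353])]
side vial_a [(0.92, [300, 284, 315, 323]), (0.83, [336, 211, 346, 240])]
side spray [(0.62, [246, 156, 265, 212])]
side dishes [(0.34, [293, 183, 326, 213])]
model basket [206.9764 296.4812 234.635  350.7198]
wrist lid []
wrist basket [(0.67, [249, 131, 302, 184])]
wrist vial_a []
wrist spray []
wrist dishes [(0.8, [167, 197, 238, 267])]
model basket [251.9023 134.046  300.1316 188.3788]
```

View pics/fin.png

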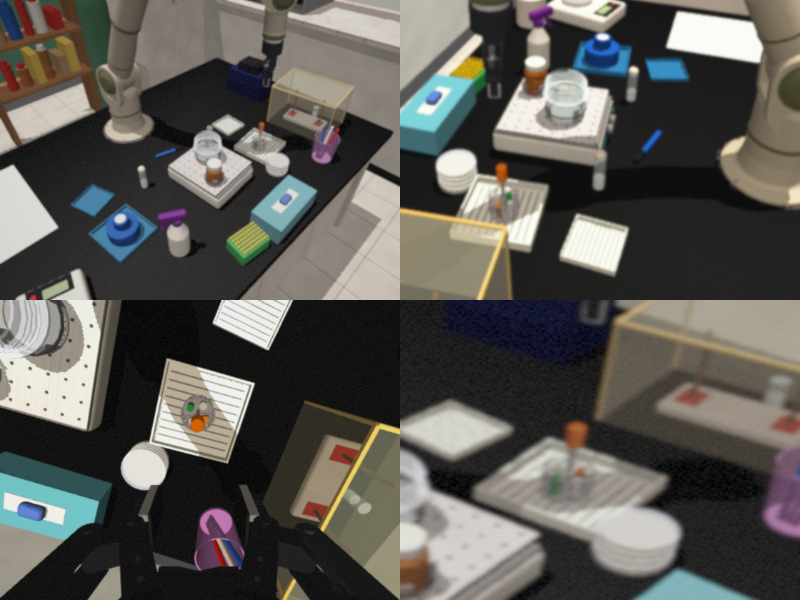

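The final view shows the basket upright in the middle of the large white tray and the lid hub up in the large blue tray. The vials, spray bottle and dishes are standing at their starting pixels. The gripper is empty and clear, so I'm handing in.

```bash
python3 -c "
from cell import env
print(env.finish_job(), env.state()['time'])"
```

```text
the job is handed in; nothing more can be done
the job is handed in; nothing more can be done
```

The job is done and handed in at about 33 s of the 72 s allowed.

- **Lid:** I unscrewed it about 410° in two grips, following the thread's rise, and it lifted free without resistance. It was lowered until it touched and is lying hub up in the larger blue tray.
- **Basket:** I lifted it straight out by the orange grip, carried it upright and lowered it until it touched. It is standing, released, in the middle of the 170 mm white tray.

**Last checks:**
- Pictures from all three cameras show both parts at rest and the gripper empty and clear.
- The lid and basket lie within 2–7 px of where the models predict; the basket in the side view is the 7 px case.
- Both vials and the spray bottle stand at their starting pixels in both outside views, and the dishes do in the scene view. The force readings I took never exceeded a few newtons.

**Checks that failed or disagreed:**
- **Dishes:** the last side-view detection of them was false, as it reported the lid. I relied on the scene picture for them.
- **Basket touchdown:** the force did not drop to zero when the basket touched down. I took contact from the arm no longer descending.

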